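# Lock a filter clamp with a slotted C-washer

## Robot

A 6-joint arm with a two-finger parallel gripper is mounted at the origin on a cart in front of the work surface, level with it; the furniture and walls round the work are solid. World frame = base frame: x ahead of the robot, y to its left, z up, the work surface at z = 0. Lengths are in m, angles in rad, forces in N, time in s.
With the tool pointing down it reaches from about 0.25 to 0.85 m from the base axis. Payload 12.5 kg.
Tool frame: the origin (TCP) lies between the finger pads; the fingertips stand 17 mm ahead of it and the grasp point (between the pads) lies 2 mm behind it; y points along the fingers, x is the direction in which the jaws open and shut, and the axes are right-handed (so a half turn about y gives the same grasp; the last joint's range is limited). The gripper opens to 93 mm and grips with 3 to 60 N. Pads are 15 mm wide; open, the fingers measure 128 mm over their backs; the gripper's body (75 mm by 188 mm) begins 65 mm behind the grasp point.
Start: joints at [-1.432, 0.351, 1.652, -0, 1.139, -0.085], TCP at [0.122, -0.536, 0.236] pointing down, gripper open.
Joint ranges: [-2.75, 2.75], [-0.79, 2.1], [0.01, 2.65], [-1.57, 4.71], [0.07, 3.14], [-2.87, 2.87]. Speed limits (rad/s): [2.22, 2.22, 2.79, 3.14, 3.14, 3.14].

## Interface

Orientations are given as a unit quaternion [w, x, y, z].
In Python, from bench import robot gives the robot as it stands.
- The arm moves only by the tool apply_moves, never from a script. Its argument "steps" is a list of rows, each an object of numbers: "wx", "wy", "wz": the turn, a rotation vector about the tool's x, y, z in rad; "dx", "dy", "dz": the shift along the tool's x, y, z in cm; "grip": the finger opening in cm, from 0 to 9.3. A call has exactly 8 rows; each row shifts and turns the commanded pose from where the row before left it, along the tool's axes as they then stand; what a row does not reach is not made up. A row lasts 1/12 s, in which the tool goes at most 41.7 mm and 7.16 degrees, less where a joint would pass 70% of its speed; a pose out of reach is approached as far as the arm can. A call with a gripper value outside its range is refused whole. The fingers move at their own pace and stop on an object; "force" is the grip in N (left out, the last holds). Time passes only in rows, so rows that do not move let the fingers close, or fill a call up. It gives the time, the measured TCP pose, the force and the opening at its end, in the units of the state.
- robot.read_state(): the state, without advancing time (a new reading comes with each control period).
- robot.read_camera(name): name is "scene" or "top" or "wrist"; returns (picture, depth): 400x640x3 uint8, red, green, blue; 400x640 float32, m along the optical axis (not along the pixel's ray), 0 where there is no reading.
- robot.get_calibration(name): a dict with "fx", "fy", "cx", "cy" (pixels), "origin" and "rotation" of the camera in the world. Camera axes: x right, y down, z forward; pixel columns grow to the right and rows downward; lengths in m; the calibration is good to about 2 mm. A picture is of the moment at which its call begins: read the wrist's pose just before it. get_calibration takes no time and is no camera call; for the wrist camera it gives the pose at the moment of the call.
- robot.hand_in(): hands the job in, once; it reports no verdict.
The state is a dict: "t": time; "joint_pos": joint angles; "joint_vel": joint speeds; "effort": joint torques, N m; "eef_pos": TCP position; "eef_rot": TCP orientation; "ft_force": force on the tool from outside, world axes, zero at the start; "moment": the same for the moment, N m; "gripper_width": opening from 0.0 (shut) to 1.0 (fully open).
Only numpy, scipy, OpenCV 4.12 (cv2) and the standard library are available. Lean on these libraries where they do the work, as an engineer would, in place of code of your own. Each camera call takes 0.05 s, during which the arm holds its last target.

## Task

Lock the filter clamp: pick up the loose C-shaped washer by its upright tab and, coming from the front of the clamp with the handle pointing out to the front, slide it sideways through its gap onto the clamp's rod, between the nut and the sprung plate, until it is fully home with the rod at the bottom of the slot, and let go so that the plate holds it flat. The rod may stand off the clamp's middle, so feel for it gently: never push the washer against the clamp with more than 25 N, and leave the two small pots and the petri dish where they stand.

Things in the scene. Friction and masses are not known exactly. Their poses are not given: they have to be found in the camera images.
- c_washer: Loose aluminium C-washer (fork plate with handle), 93 mm long, 60 wide, 10 thick, 0.1 kg, lying flat. Origin: centre of the round slot bottom (bore), on the underside; z up; x points out of the open gap. Slot 8.5 mm wide, prongs to x = +28 mm with blunt noses. Handle 18 mm wide, 10 thick, to x = -65 mm.
- tab (a point): Grasp point on the washer's black upright tab, at x = -50, y = 0, z = 32 mm of the washer. The tab is 24 mm along x, 10 mm thick along y, and stands from 10 to 46 mm above the washer's underside: grasp it across its 10 mm from above.
- mouth (a point): Middle of the washer's mouth, between the prong noses: x = +28, y = 0, z = 7 mm of the washer. The mouth is only 9 to 9.5 mm wide, hardly chamfered; the flat noses lie 5 to 28 mm off the middle. From x = +13 mm the underside rises as a wedge, by 5 mm at the noses, which are 4 mm thick (5 to 9 mm above the underside).
- clamp: Fixed filter clamp on the table: round base, 132 mm across. Origin: centre of its underside; z up; front is -x. A round plate (124 mm) on springs, top at z = 40 mm, rides on three guide pins (8 mm thick, to z = 58 mm, at y = +-55 and x = +55 mm). An upright rod, 6 mm thick, top at z = 70 mm, carries a dark nut 28 mm across, underside at z = 48 mm. Washer against clamp: at most 25 N.
- slot_mid (a point): On the clamp's axis, z = 48 mm, level with the nut's underside: middle of the cross slot in which the rod is fastened, NOT the rod itself. The rod's x is 0, its y (clamp frame) anywhere from -14 to +14 mm, firm during a run, not measured. A prong that meets the rod blunt stops with the bore 31 mm short of it: try another y. Home: bore within 2 mm of the rod, underside at z = 38 mm.
- plate (a joint): Travel of the pressing plate down from its top position, m, 0 to 0.006. Springs push it up: about 2 N to start it, 1.5 N more per mm. A seated washer holds it 2 mm down (about 5 N). It is damped (100 N s/m): press it down slowly. Forces on plate, rod and nut add up to the 25 N.
- clear_pot: Bystander: clear pot with frosted cap, diameter 45 mm, 67 mm high; origin under its centre. Leave it alone.
- tin_b: Bystander: small round pot of tablets, diameter 44 mm, 29 mm high; origin under its centre. Leave it alone.
- petri_1: Bystander: flat petri dish, diameter 68 mm, 12 mm high; origin under its centre. Leave it alone.
There are look-alikes about, which are no part of the job. What is shaped like the c_washer but brown is not meant. Leave any purple look-alike of the clamp alone.

How it is judged:
By the outcome, as a careful person would: the job done as asked, in the order asked, and still so for the second after the job is handed in, with the robot touching nothing.
It also fails if it takes over 72 s, if anything falls off the work surface, if the arm or the gripper's body presses on something with over 40 N, if the wrist force passes 120 N, or if a joint passes its speed limit or range.

## Working session

There is one attempt and no reset: what is moved stays moved. The work goes in short steps, Python scripts to look and compute and a tool call to move; the robot and the scene stay as the last step left them, time stands still between calls to the robot, and variables do not carry over. Pictures are saved under pics/ and viewed, and the job is handed in when it is done.

Besides the shell and the picture viewer there is one more tool, called by a JSON object that holds its "name" and its "arguments". apply_moves: Moves the arm, as the interface text tells. Its arguments: {"type":"object","properties":{"steps":{"type":"array"},"force":{"type":"number"}},"required":["steps"]}

```bash
ls; mkdir -p pics; python3 - <<'E'
from bench import robot
import cv2,numpy as np
print(robot.read_state())
for n in ["scene","top","wrist"]:
    c=robot.get_calibration(n);p,d=robot.read_camera(n)
    print(n,c)
    cv2.imwrite(f"pics/{n}0.png",p[:,:,::-1]);np.savez(f"{n}0.npz",p=p,d=d,**c)
E
```

```text
pics
{'t': 0.0, 'joint_pos': array([-1.43157250e+00,  3.51251199e-01,  1.65242835e+00, -3.43267618e-05,
        1.13911130e+00, -8.46001236e-02]), 'joint_vel': array([ 0.00196667, -0.00017676, -0.00063872, -0.00131086,  0.00046563,
       -0.0002555 ]), 'effort': array([ 1.45402795e-03, -4.97312987e+01, -2.85252464e+01,  6.99990755e-02,
        2.56933866e-02, -1.07019523e-04]), 'eef_pos': array([ 0.12204862, -0.53594721,  0.23509161]), 'eef_rot': array([ 0.55299778, -0.55243127,  0.44134408, -0.44071369]), 'ft_force': array([-0.41874883, -0.35014637, -0.21894085]), 'moment': array([-0.07180333, -0.02956166, -0.00478318]), 'gripper_width': 1.0014020151564613}
scene {'fx': 463.3390637732766, 'fy': 463.3390637732766, 'cx': 316.030425746204, 'cy': 200.34310560766923, 'origin': array([-0.18820031,  1.00642545,  0.66781251]), 'rotation': array([ 0.18334981, -0.28598353,  0.80279855, -0.49001099])}
top {'fx': 387.58986568870216, 'fy': 387.58986568870216, 'cx': 320.4252593193623, 'cy': 200.2974298777415, 'origin': array([0.51541741, 0.09777083, 1.06868866]), 'rotation': array([-0.01025373,  0.7165747 , -0.69699735,  0.02470314])}
wrist {'fx': 315.6230707478775, 'fy': 315.6230707478775, 'cx': 318.70723370886145, 'cy': 201.3431107182876, 'origin': array([ 0.19721157, -0.51876005,  0.38437786]), 'rotation': array([ 0.10858752,  0.77409356, -0.61746912, -0.08786238])}
```

View pics/scene0.png

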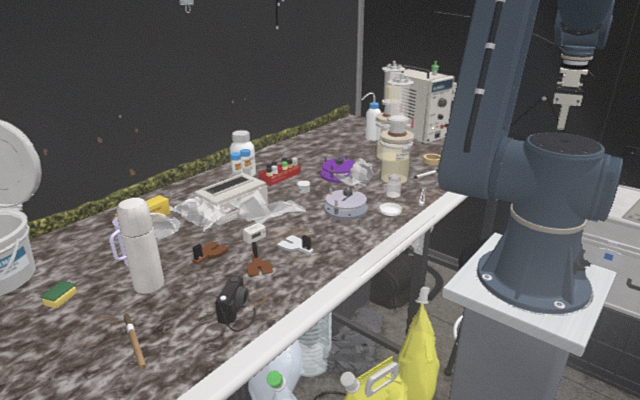

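View pics/top0.png

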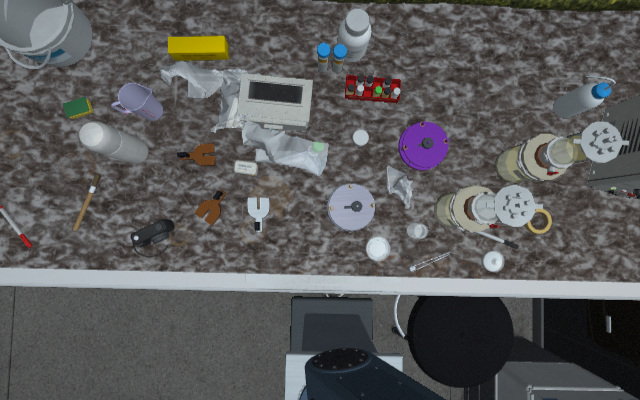

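View pics/wrist0.png

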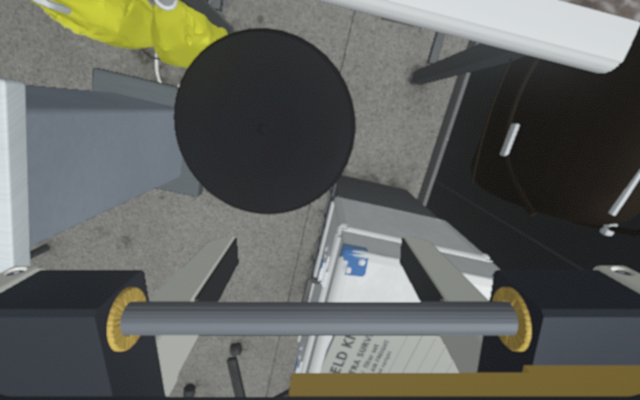

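```bash
cat > h.py <<'E'
import cv2,numpy as np
from scipy.spatial.transform import Rotation as R
def load(n):
    return np.load(n)
def rot(q): return R.from_quat([q[1],q[2],q[3],q[0]])
def ray(c,u,v,z):
    d=rot(c['rotation']).apply([(u-c['cx'])/c['fx'],(v-c['cy'])/c['fy'],1.]);o=c['origin']
    return o+d*(z-o[2])/d[2]
def proj(c,P):
    p=rot(c['rotation']).inv().apply(np.asarray(P)-c['origin'])
    return p[...,0]/p[...,2]*c['fx']+c['cx'],p[...,1]/p[...,2]*c['fy']+c['cy']
E
python3 - <<'E'
from h import *
t=load('top0.npz');p=t['p'][:,:,::-1]
a=cv2.resize(p[180:250,235:435],None,fx=4,fy=4,interpolation=cv2.INTER_CUBIC)
s=load('scene0.npz')['p'][:,:,::-1]
b=cv2.resize(s[175:265,230:430],None,fx=4,fy=4,interpolation=cv2.INTER_CUBIC)
cv2.imwrite('pics/crop1.png',a[:280]);cv2.imwrite('pics/crop2.png',b)
for uv in [(259,205),(352,207)]: print(ray(t,*uv,0))
E
```

```text
[0.55089198 0.24520394 0.        ]
[ 0.55252756 -0.01110578  0.        ]
```

View pics/crop1.png

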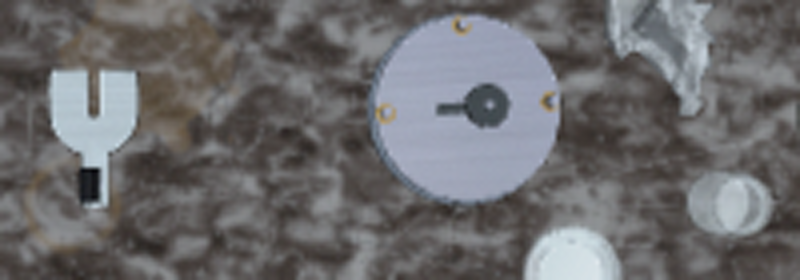

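View pics/crop2.png

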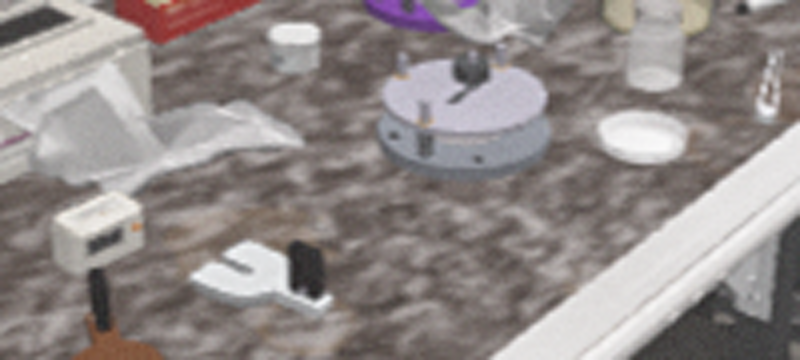

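```bash
python3 - <<'E'
from h import *
t=load('top0.npz');p=t['p'];d=t['d']
hsv=cv2.cvtColor(p,cv2.COLOR_RGB2HSV)
print('start axes cols\n',rot([.55299778,-.55243127,.44134408,-.44071369]).as_matrix().round(3))
# washer: bright
m=np.zeros(p.shape[:2],np.uint8); m[190:236,240:276]=(p[190:236,240:276].min(2)>135)*255
n,l,st,ce=cv2.connectedComponentsWithStats(m); i=1+st[1:,4].argmax(); print(st[i],ce[i])
ys,xs=np.where(l==i)
W=np.array([ray(t,x,y,.010)[:2] for x,y in zip(xs,ys)])
print('washer bbox x',W[:,0].min(),W[:,0].max(),'y',W[:,1].min(),W[:,1].max())
# axis: row midpoints in prong part & tip
for y in np.unique(ys):
    s=xs[ys==y]; a=ray(t,s.min()-.5,y,.01);b=ray(t,s.max()+.5,y,.01); print(y,len(s),s.min(),s.max(),((a+b)/2).round(4)[:2],round(a[1]-b[1],4))
# tab dark
g=p[215:236,250:270].max(2); ys,xs=np.where(g<50); print('tab px',xs.min()+250,xs.max()+250,ys.min()+215,ys.max()+215,xs.mean()+250,ys.mean()+215, ray(t,xs.mean()+250,ys.mean()+215,.046))
# plate: 
m=np.zeros(p.shape[:2],np.uint8); sub=p[175:240,320:385].astype(int)
m[175:240,320:385]=((sub[...,2]>sub[...,0]+8)&(sub.min(2)>110))*255
m=cv2.morphologyEx(m,cv2.MORPH_CLOSE,np.ones((3,3)))
c=max(cv2.findContours(m,0,1)[0],key=cv2.contourArea); (u,v),r=cv2.minEnclosingCircle(c);print(u,v,r);e=cv2.fitEllipse(cv2.convexHull(c));print(e, ray(t,*e[0],.04), ray(t,u,v,.04))
q=lambda a,b,z:ray(t,235+(a+.5)/4-.5,180+(b+.5)/4-.5,z)
print('nut',q(487,105,.058),'rodtop',q(489,104,.07)); print('pins L R B',q(386,112,.058),q(549,101,.058),q(461,26,.058))
print('slot end L',q(437,109,.04))
print('depth',d[206,357],d[200,340],d[212,250])
E
```

```text
start axes cols
 [[ 0.222 -0.     0.975]
 [-0.975  0.001  0.222]
 [-0.001 -1.     0.   ]]
[247 197  22  38 415] [258.02409639 209.24096386]
washer bbox x 0.471761166275715 0.572456870941194 y 0.21882394299940855 0.27668207546366935
197 4 253 260 [0.5722 0.2514] 0.0217
198 18 248 268 [0.5696 0.2472] 0.0571
199 18 248 268 [0.5668 0.2471] 0.0571
200 18 248 268 [0.5641 0.247 ] 0.057
201 18 248 268 [0.5614 0.2469] 0.057
202 19 247 268 [0.5586 0.2482] 0.0597
203 19 247 268 [0.5559 0.2481] 0.0597
204 19 247 268 [0.5532 0.248 ] 0.0597
205 18 248 268 [0.5505 0.2465] 0.057
206 18 248 268 [0.5478 0.2464] 0.057
207 18 248 268 [0.545  0.2463] 0.057
208 18 248 268 [0.5423 0.2462] 0.057
209 20 248 268 [0.5396 0.2461] 0.057
210 21 248 268 [0.5369 0.246 ] 0.057
211 21 248 268 [0.5341 0.2459] 0.057
212 19 249 267 [0.5314 0.2459] 0.0515
213 19 249 267 [0.5287 0.2458] 0.0515
214 17 250 266 [0.526  0.2457] 0.0461
215 16 250 265 [0.5232 0.2469] 0.0434
216 13 252 264 [0.5206 0.2455] 0.0352
217 11 253 263 [0.5178 0.2454] 0.0298
218 7 255 261 [0.5151 0.2453] 0.019
219 6 256 261 [0.5124 0.2438] 0.0163
220 6 2
[... 439 characters left out ...]
1 258 258 [0.4772 0.244 ] 0.0027
233 2 258 259 [0.4745 0.2425] 0.0054
234 2 258 259 [0.4718 0.2424] 0.0054
tab px 255 258 222 229 256.5 225.5 [0.49537205 0.24351596 0.046     ]
350.8939514160156 206.51515197753906 23.794748306274414
((351.1321716308594, 206.52142333984375), (46.691871643066406, 47.22834396362305), 102.68894958496094) [ 0.55234739 -0.00468892  0.04      ] [ 0.55234638 -0.00405386  0.04      ]
nut [ 0.55377444 -0.01658551  0.058     ] rodtop [ 0.55400127 -0.01650733  0.07      ]
pins L R B [0.54736135 0.04934357 0.058     ] [ 0.55752695 -0.05716553  0.058     ] [0.60506208 0.00164753 0.058     ]
slot end L [0.55086816 0.01461551 0.04      ]
depth 0.99954575 1.0312297 1.0522316
```

{"name": "apply_moves", "arguments": {"steps": [{"wy": 0.075,"dx": -2.5,"dz": 1.5},{"wy": 0.075,"dx": -3,"dz": 1.5},{"dx": -3,"dz": 1.5},{"dx": -3,"dz": 1.5},{"dx": -3,"dz": 1.5},{"dx": -3,"dz": 1.5},{"dx": -3,"dz": 1.5},{"dx": -3,"dz": 1.5}]}}

```text
validation failed for argument at $.st...
```

{"name": "apply_moves", "arguments": {"steps": [{"dx": -3,"dz": 1.5},{"dx": -3,"dz": 1.5},{"dx": -3,"dz": 1.5},{"dx": -3,"dz": 1.5},{"dx": -3,"dz": 1.5},{"dx": -3,"dz": 1.5},{"dx": -3,"dz": 1.5},{"dx": -3,"dz": 1.5}]}}

```text
validation failed for argument at $.st...
```

{"name": "apply_moves", "arguments": {"steps": [{"wx": 0,"wy": 0.075,"wz": 0,"dx": -2.5,"dy": 0,"dz": 1.5,"grip": 9.3},{"wx": 0,"wy": 0.075,"wz": 0,"dx": -3,"dy": 0,"dz": 1.5,"grip": 9.3},{"wx": 0,"wy": 0,"wz": 0,"dx": -3,"dy": 0,"dz": 1.5,"grip": 9.3},{"wx": 0,"wy": 0,"wz": 0,"dx": -3,"dy": 0,"dz": 1.5,"grip": 9.3},{"wx": 0,"wy": 0,"wz": 0,"dx": -3,"dy": 0,"dz": 1.5,"grip": 9.3},{"wx": 0,"wy": 0,"wz": 0,"dx": -3,"dy": 0,"dz": 1.5,"grip": 9.3},{"wx": 0,"wy": 0,"wz": 0,"dx": -3,"dy": 0,"dz": 1.5,"grip": 9.3},{"wx": 0,"wy": 0,"wz": 0,"dx": -3,"dy": 0,"dz": 1.5,"grip": 9.3}]}}

```text
t: 0.82
eef_pos: [0.2182, -0.2889, 0.2355]
eef_rot: [0.518, -0.518, 0.481, -0.481]
ft_force: [0.7, 0.5, -0.1]
gripper_width: 1.005
```

{"name": "apply_moves", "arguments": {"steps": [{"wx": 0,"wy": 0,"wz": 0,"dx": -3.2,"dy": 0,"dz": 1.6,"grip": 9.3},{"wx": 0,"wy": 0,"wz": 0,"dx": -3.2,"dy": 0,"dz": 1.6,"grip": 9.3},{"wx": 0,"wy": 0,"wz": 0,"dx": -3.2,"dy": 0,"dz": 1.6,"grip": 9.3},{"wx": 0,"wy": 0,"wz": 0,"dx": -3.2,"dy": 0,"dz": 1.6,"grip": 9.3},{"wx": 0,"wy": 0,"wz": 0,"dx": -3.2,"dy": 0,"dz": 1.6,"grip": 9.3},{"wx": 0,"wy": 0,"wz": 0,"dx": -3.2,"dy": 0,"dz": 1.6,"grip": 9.3},{"wx": 0,"wy": 0,"wz": 0,"dx": -3.2,"dy": 0,"dz": 1.6,"grip": 9.3},{"wx": 0,"wy": 0,"wz": 0,"dx": -3.2,"dy": 0,"dz": 1.6,"grip": 9.3}]}}

```text
t: 1.48
eef_pos: [0.327, -0.024, 0.2358]
eef_rot: [0.518, -0.518, 0.481, -0.481]
ft_force: [0.9, -1.8, -0.9]
gripper_width: 0.998
```

{"name": "apply_moves", "arguments": {"steps": [{"wx": 0,"wy": 0,"wz": 0,"dx": -3.2,"dy": 0,"dz": 1.6,"grip": 9.3},{"wx": 0,"wy": 0,"wz": 0,"dx": -3.2,"dy": 0,"dz": 1.6,"grip": 9.3},{"wx": 0,"wy": 0,"wz": 0,"dx": -3.2,"dy": 0,"dz": 1.6,"grip": 9.3},{"wx": 0,"wy": 0,"wz": 0,"dx": -3.2,"dy": 0,"dz": 1.6,"grip": 9.3},{"wx": 0,"wy": 0,"wz": 0,"dx": -3.2,"dy": 0,"dz": 1.6,"grip": 9.3},{"wx": 0,"wy": 0,"wz": 0,"dx": -3.2,"dy": 0,"dz": 1.6,"grip": 9.3},{"wx": 0,"wy": 0,"wz": 0,"dx": -2.5,"dy": 0,"dz": 1.6,"grip": 9.3},{"wx": 0,"wy": 0,"wz": 0,"dx": 0,"dy": 0,"dz": 0,"grip": 9.3}]}}

```text
t: 2.15
eef_pos: [0.424, 0.2025, 0.2354]
eef_rot: [0.519, -0.518, 0.481, -0.48]
ft_force: [0.3, -0.2, -0.8]
gripper_width: 0.998
```

```bash
cat > snap.py <<'E'
import sys
from bench import robot
from h import *
def snap(n,tag):
    s=robot.read_state();c=robot.get_calibration(n);p,d=robot.read_camera(n)
    cv2.imwrite(f"pics/{n}{tag}.png",p[:,:,::-1]);np.savez(f"{n}{tag}.npz",p=p,d=d,eef=s['eef_pos'],eq=s['eef_rot'],**c)
    print(n,'t',s['t'],s['eef_pos'].round(4),'yaw',rot(s['eef_rot']).as_matrix().round(4).tolist(),'F',s['ft_force'].round(2),'M',s['moment'].round(3),'g',s['gripper_width'])
if __name__=="__main__":
    for n in sys.argv[2:]: snap(n,sys.argv[1])
E
python3 snap.py 1 wrist
```

```text
wrist t 2.15 [0.424  0.2025 0.2354] yaw [[0.0764, 0.0008, 0.9971], [-0.9971, 0.0009, 0.0764], [-0.0009, -1.0, 0.0008]] F [ 0.3  -0.19 -0.83] M [-0.027  0.022 -0.034] g 0.9983686504634735
```

View pics/wrist1.png

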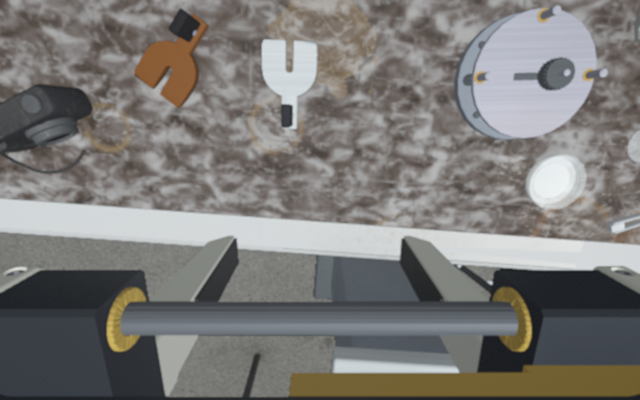

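The wrist view shows the washer at about (289,67), with its tab at (287,115). The clamp is at (533,73), and its nut, near (557,73), is clearly off-centre to the right.

```bash
python3 - <<'E'
from h import *
t=load('wrist1.npz');p=t['p']
m=np.zeros(p.shape[:2],np.uint8); m[34:135,255:325]=(p[34:135,255:325].min(2)>150)*255
n,l,st,ce=cv2.connectedComponentsWithStats(m); i=1+st[1:,4].argmax(); print(st[i])
ys,xs=np.where(l==i);A=[]
for y in np.unique(ys):
    s=xs[ys==y]; a=ray(t,s.min()-.5,y,.01);b=ray(t,s.max()+.5,y,.01)
    if 45<=y<=85: A.append(np.r_[(a+b)/2,a[1]-b[1]])
    if y%4==0: print(y,s.min(),s.max(),((a+b)/2).round(4)[:2],(a[1]-b[1]).round(4))
A=np.array(A);k=np.polyfit(A[:,0],A[:,1],1);print('axis slope',k)
for v in (st[i][1]-.5,): print('nose',ray(t,289,v,.009), 'tail',ray(t,289,st[i][1]+st[i][3]-.5,.01))
g=p[100:132,275:303].max(2); ys,xs=np.where(g<60); print('tab',xs.min()+275,xs.max()+275,ys.min()+100,ys.max()+100)
cv2.imwrite('pics/c3.png',np.hstack([cv2.resize(q[:,:,::-1],None,fx=5,fy=5,interpolation=cv2.INTER_CUBIC) for q in (p[32:136,250:325],)]))
cv2.imwrite('pics/c4.png',cv2.resize(p[0:145,450:615,::-1],None,fx=4,fy=4,interpolation=cv2.INTER_CUBIC))
E
```

```text
[ 256   38   68   97 3405]
40 263 302 [0.5707 0.2536] 0.043
44 262 316 [0.5673 0.2464] 0.0593
48 262 316 [0.5633 0.2462] 0.0595
52 261 317 [0.5594 0.246 ] 0.0618
56 261 317 [0.5554 0.2458] 0.062
60 261 316 [0.5513 0.2462] 0.0611
64 261 316 [0.5473 0.246 ] 0.0613
68 262 316 [0.5432 0.2452] 0.0604
72 262 316 [0.5391 0.245 ] 0.0606
76 263 315 [0.535  0.2448] 0.0586
80 265 314 [0.5309 0.2441] 0.0555
84 267 323 [0.5272 0.2377] 0.0634
88 269 323 [0.5231 0.2364] 0.0614
92 261 320 [0.5184 0.2423] 0.0672
96 257 310 [0.5135 0.2499] 0.0607
100 257 304 [0.509  0.2531] 0.0541
104 263 297 [0.5046 0.2535] 0.0396
108 293 302 [0.5018 0.2334] 0.0114
112 293 304 [0.4975 0.232 ] 0.0137
116 293 301 [0.4929 0.2335] 0.0103
120 293 297 [0.4883 0.2355] 0.0057
124 293 296 [0.4838 0.2359] 0.0046
128 283 296 [0.4789 0.2414] 0.0162
132 285 294 [0.4744 0.2412] 0.0116
axis slope [0.10830147 0.18587199]
nose [0.57382858 0.24686905 0.009     ] tail [0.47146334 0.24159473 0.01      ]
tab 289 290 107 124
```

View pics/c3.png

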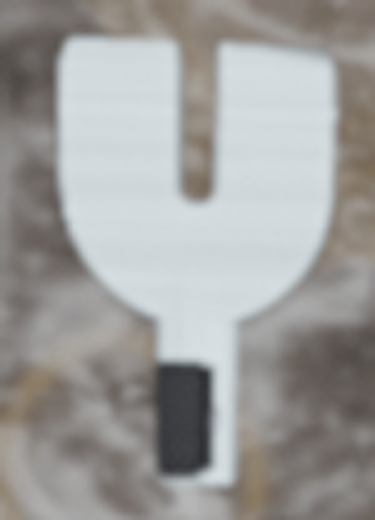

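View pics/c4.png

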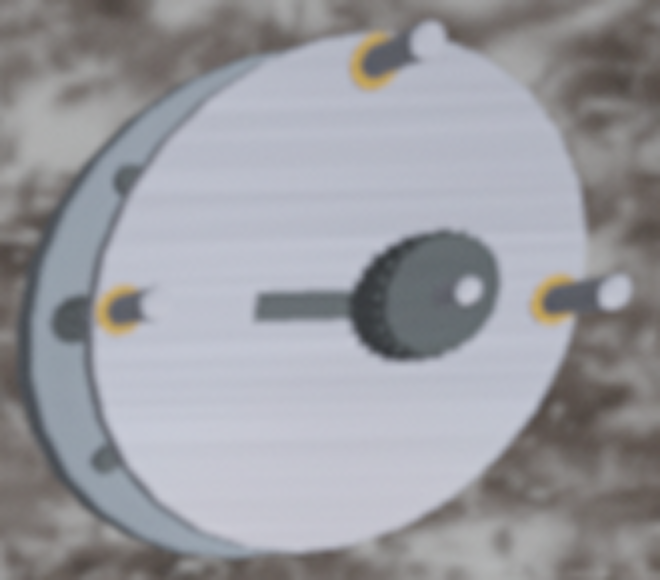

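```bash
python3 - <<'E'
from h import *
t=load('wrist1.npz')
q=lambda a,b,z:ray(t,250+(a+.5)/5-.5,32+(b+.5)/5-.5,z)
m=q(199,48,.01);bb=q(197,201,.01);h=q(197,340,.01);tail=q(196,485,.01)
print('mouth',m,'slotbottom',bb,'handle',h,'tail',tail)
print('yaw',np.arctan2(*(m-h)[[1,0]]),np.arctan2(*(m-bb)[[1,0]]), np.linalg.norm(m-tail))
tabt=q((157+209)/2,(365+472)/2,.046);print('tab top',tabt)
q=lambda a,b,z:ray(t,450+(a+.5)/4-.5,(b+.5)/4-.5,z)
L,Rr,B=q(152,303,.058),q(613,292,.058),q(430,38,.058);rod=q(468,291,.07)
print('pins',L,Rr,B,np.linalg.norm(L-Rr),np.linalg.norm(B-(L+Rr)/2)); c=(L+Rr)/2;yaw=np.arctan2(-(L-Rr)[0],(L-Rr)[1]);y2=np.arctan2(*(B-c)[[1,0]])
print('centre',c,'yaw',yaw,y2,'rod',rod)
e=np.array([np.cos(yaw),np.sin(yaw)]);n=np.array([-e[1],e[0]]);dd=(rod-c)[:2];print('rod in clamp',dd@e,dd@n)
T=load('top0.npz');Q=lambda a,b,z:ray(T,235+(a+.5)/4-.5,180+(b+.5)/4-.5,z)
c3=(Q(386,112,.058)+Q(549,101,.058))/2;r3=Q(489,104,.07);print('top: c',c3,'rod',r3,(r3-c3)[:2]@e,(r3-c3)[:2]@n)
print('top washer slot mouth/bottom/tail',Q(95,72,.01),Q(93,118,.01),Q(95,207,.01))
E
```

```text
mouth [0.57005845 0.24615418 0.01      ] slotbottom [0.53934987 0.24503134 0.01      ] handle [0.51012531 0.24355191 0.01      ] tail [0.47814337 0.24216486 0.01      ]
yaw 0.04339220497562701 0.03654787076761055 0.09200160322743228
tab top [0.49353391 0.24229195 0.046     ]
pins [0.54582289 0.04899487 0.058     ] [ 0.55671673 -0.06096471  0.058     ] [ 0.60648195 -0.0017268   0.058     ] 0.11049789560690573 0.05537608934919994
centre [ 0.55126981 -0.00598492  0.058     ] yaw 0.0987490856280631 0.07697044417888448 rod [ 0.55231041 -0.01753342  0.07      ]
rod in clamp -0.00010302391326672436 -0.011594833049181723
top: c [ 0.55244415 -0.00391098  0.058     ] rod [ 0.55400127 -0.01650733  0.07      ] 0.00030767493753474523 -0.012688494392696401
top washer slot mouth/bottom/tail [0.57062523 0.24622588 0.01      ] [0.53924184 0.24648439 0.01      ] [0.47889019 0.24301194 0.01      ]
```

{"name": "apply_moves", "arguments": {"steps": [{"wx": 0,"wy": 0.0365,"wz": 0,"dx": 0,"dy": 1.5,"dz": 0,"grip": 5},{"wx": 0,"wy": 0,"wz": 0,"dx": -1,"dy": 2.5,"dz": 1.6,"grip": 5},{"wx": 0,"wy": 0,"wz": 0,"dx": -1,"dy": 2.5,"dz": 1.8,"grip": 5},{"wx": 0,"wy": 0,"wz": 0,"dx": -1,"dy": 2.5,"dz": 1.8,"grip": 5},{"wx": 0,"wy": 0,"wz": 0,"dx": -0.75,"dy": 2.5,"dz": 1.8,"grip": 5},{"wx": 0,"wy": 0,"wz": 0,"dx": 0,"dy": 2.5,"dz": 0,"grip": 5},{"wx": 0,"wy": 0,"wz": 0,"dx": 0,"dy": 1.0,"dz": 0,"grip": 5},{"wx": 0,"wy": 0,"wz": 0,"dx": 0,"dy": 0,"dz": 0,"grip": 5}]}}

```text
t: 2.87
eef_pos: [0.4894, 0.2376, 0.0837]
eef_rot: [-0.507, 0.511, -0.491, 0.49]
ft_force: [-0.5, 0.6, -0.8]
gripper_width: 0.546
```

```bash
python3 snap.py 2 wrist
```

```text
wrist t 2.8667 [0.4894 0.2376 0.0837] yaw [[0.0366, -0.0045, 0.9993], [-0.9993, -0.0018, 0.0366], [0.0017, -1.0, -0.0046]] F [-0.54  0.61 -0.8 ] M [ 0.027  0.022 -0.004] g 0.5461088211748075
```

View pics/wrist2.png

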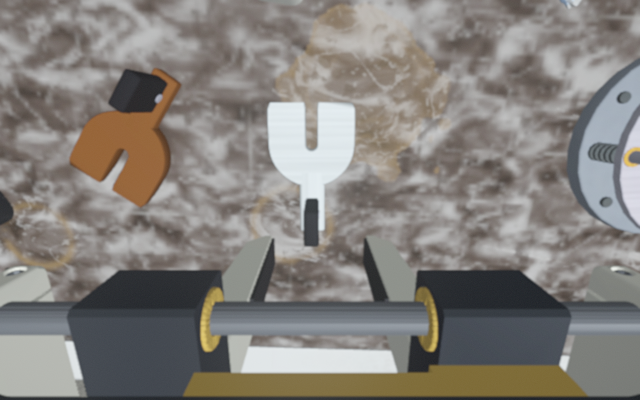

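```bash
python3 - <<'E'
from h import *
t=load('wrist2.npz');p=t['p']
a=p[90:260,255:370,::-1];cv2.imwrite('pics/c5.png',cv2.resize(a,None,fx=4,fy=4,interpolation=cv2.INTER_CUBIC))
print(t['origin'])
E
```

```text
[0.56706866 0.24097438 0.23249712]
```

View pics/c5.png

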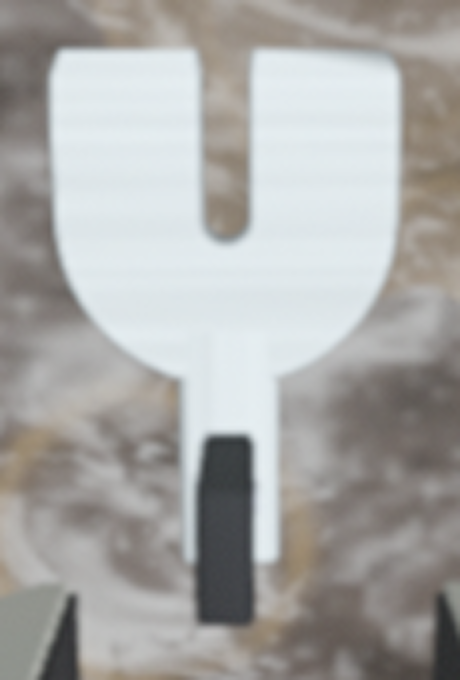

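```bash
python3 - <<'E'
from h import *
t=load('wrist2.npz')
q=lambda a,b,z:ray(t,255+(a+.5)/4-.5,90+(b+.5)/4-.5,z)
m=q(226,50,.009);b=q(227,241,.01);h=q(232,400,.01);ta=q(234,562,.01);t1=q(227,482,.046);t2=q(225,623,.046);tb=q((186+279)/2,400,.01)
for n,x in zip('m b h ta tabf tabb'.split(),(m,b,h,ta,t1,t2)):print(n,x)
print([np.arctan2(*(m-k)[[1,0]]) for k in (b,h,ta)],np.linalg.norm(m-ta)); print((t1+t2)/2)
E
```

```text
m [0.5712224  0.24607749 0.009     ]
b [0.53928183 0.2449223  0.01      ]
h [0.51059925 0.24314726 0.01      ]
ta [0.47911596 0.2417837  0.01      ]
tabf [0.5065946  0.24316049 0.046     ]
tabb [0.48281657 0.24276346 0.046     ]
[np.float64(0.0361511406403732), np.float64(0.04829759930540735), np.float64(0.04658394272997185)] 0.09221188536014384
[0.49470559 0.24296197 0.046     ]
```

{"name": "apply_moves", "arguments": {"steps": [{"wx": 0,"wy": -0.008,"wz": 0,"dx": -0.5,"dy": 0,"dz": 0.4,"grip": 5},{"wx": 0,"wy": 0,"wz": 0,"dx": 0,"dy": 1.2,"dz": 0,"grip": 5},{"wx": 0,"wy": 0,"wz": 0,"dx": 0,"dy": 1.2,"dz": 0,"grip": 5},{"wx": 0,"wy": 0,"wz": 0,"dx": 0,"dy": 1.2,"dz": 0,"grip": 5},{"wx": 0,"wy": 0,"wz": 0,"dx": 0,"dy": 1.0,"dz": 0,"grip": 5},{"wx": 0,"wy": 0,"wz": 0,"dx": 0,"dy": 0.6,"dz": 0,"grip": 5},{"wx": 0,"wy": 0,"wz": 0,"dx": 0,"dy": 0,"dz": 0,"grip": 5},{"wx": 0,"wy": 0,"wz": 0,"dx": 0,"dy": 0,"dz": 0,"grip": 5}]}}

```text
t: 3.58
eef_pos: [0.4947, 0.2441, 0.0333]
eef_rot: [-0.511, 0.511, -0.489, 0.488]
ft_force: [0.1, -0.3, 0.3]
gripper_width: 0.537
```

```bash
python3 snap.py 3 wrist
```

```text
wrist t 3.5833 [0.4947 0.2441 0.0333] yaw [[0.0453, -0.0007, 0.999], [-0.999, -0.0003, 0.0453], [0.0003, -1.0, -0.0007]] F [ 0.09 -0.29  0.33] M [-0.019 -0.001  0.03 ] g 0.5368317844796481
```

View pics/wrist3.png

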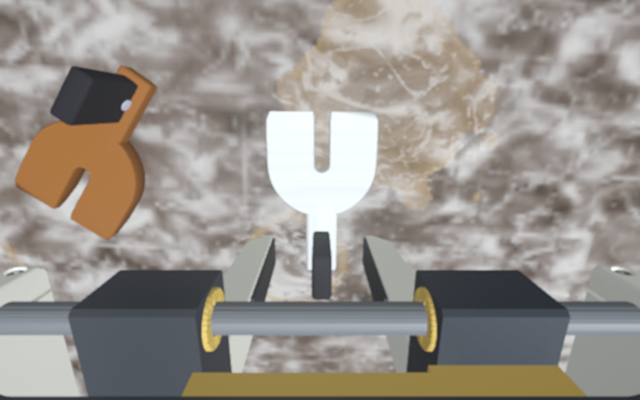

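The tab at (321,265) stands centred between the fingers, with slot and handle aligned with the tool. I'll go down the last 3 mm and close.

{"name": "apply_moves", "arguments": {"steps": [{"wx": 0,"wy": 0,"wz": 0,"dx": 0,"dy": 0.3,"dz": 0,"grip": 4},{"wx": 0,"wy": 0,"wz": 0,"dx": 0,"dy": 0,"dz": 0,"grip": 3},{"wx": 0,"wy": 0,"wz": 0,"dx": 0,"dy": 0,"dz": 0,"grip": 2},{"wx": 0,"wy": 0,"wz": 0,"dx": 0,"dy": 0,"dz": 0,"grip": 1},{"wx": 0,"wy": 0,"wz": 0,"dx": 0,"dy": 0,"dz": 0,"grip": 0.3},{"wx": 0,"wy": 0,"wz": 0,"dx": 0,"dy": 0,"dz": 0,"grip": 0},{"wx": 0,"wy": 0,"wz": 0,"dx": 0,"dy": 0,"dz": 0,"grip": 0},{"wx": 0,"wy": 0,"wz": 0,"dx": 0,"dy": 0,"dz": 0,"grip": 0}], "force": 60}}

```text
t: 4.3
eef_pos: [0.4949, 0.2441, 0.0307]
eef_rot: [0.511, -0.511, 0.489, -0.489]
ft_force: [0.3, -0.3, 1.6]
gripper_width: 0.102
```

```bash
python3 snap.py 4 wrist
```

```text
wrist t 4.3 [0.4949 0.2441 0.0307] yaw [[0.0453, 0.0001, 0.999], [-0.999, 0.0001, 0.0453], [-0.0, -1.0, 0.0001]] F [ 0.27 -0.3   1.62] M [-0.002  0.038  0.022] g 0.10245489320136356
```

View pics/wrist4.png

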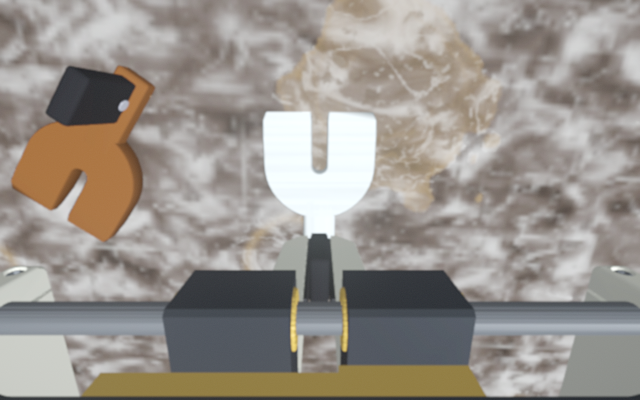

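{"name": "apply_moves", "arguments": {"steps": [{"wx": 0,"wy": 0,"wz": 0,"dx": 0,"dy": -1,"dz": 0,"grip": 0},{"wx": 0,"wy": 0,"wz": 0,"dx": 0,"dy": -2,"dz": 0,"grip": 0},{"wx": 0,"wy": 0,"wz": 0,"dx": 0,"dy": -2.5,"dz": -0.5,"grip": 0},{"wx": 0,"wy": -0.025,"wz": 0,"dx": 1,"dy": -2.5,"dz": -1,"grip": 0},{"wx": 0,"wy": -0.025,"wz": 0,"dx": 2,"dy": -1,"dz": -1.5,"grip": 0},{"wx": 0,"wy": 0,"wz": 0,"dx": 2.5,"dy": 0,"dz": -1.5,"grip": 0},{"wx": 0,"wy": 0,"wz": 0,"dx": 2.5,"dy": 0,"dz": -1.5,"grip": 0},{"wx": 0,"wy": 0,"wz": 0,"dx": 2.5,"dy": 0,"dz": -1.5,"grip": 0}]}}

```text
t: 5.02
eef_pos: [0.4283, 0.1326, 0.1214]
eef_rot: [0.524, -0.523, 0.475, -0.476]
ft_force: [1.1, -0.6, -2.1]
gripper_width: 0.106
```

{"name": "apply_moves", "arguments": {"steps": [{"wx": 0,"wy": 0,"wz": 0,"dx": 2.5,"dy": 0,"dz": -1.5,"grip": 0},{"wx": 0,"wy": 0,"wz": 0,"dx": 2.5,"dy": 0,"dz": -1.5,"grip": 0},{"wx": 0,"wy": 0,"wz": 0,"dx": 2.5,"dy": 0,"dz": -1,"grip": 0},{"wx": 0,"wy": 0,"wz": 0,"dx": 2.5,"dy": 0,"dz": -0.5,"grip": 0},{"wx": 0,"wy": 0,"wz": 0,"dx": 2.5,"dy": 0,"dz": 0,"grip": 0},{"wx": 0,"wy": 0,"wz": 0,"dx": 2.5,"dy": 0,"dz": 0,"grip": 0},{"wx": 0,"wy": 0,"wz": 0,"dx": 1,"dy": 0,"dz": 0,"grip": 0},{"wx": 0,"wy": 0,"wz": 0,"dx": 0,"dy": 0,"dz": 0,"grip": 0}]}}

```text
t: 5.68
eef_pos: [0.3998, -0.0314, 0.1211]
eef_rot: [0.523, -0.523, 0.476, -0.477]
ft_force: [0.8, 0.3, -1.2]
gripper_width: 0.105
```

```bash
python3 snap.py 5 wrist top
```

```text
wrist t 5.6833 [ 0.3998 -0.0314  0.1211] yaw [[0.0926, 0.0007, 0.9957], [-0.9957, -0.0002, 0.0926], [0.0003, -1.0, 0.0007]] F [ 0.77  0.29 -1.21] M [0.041 0.03  0.038] g 0.10461604133814888
top t 5.7333 [ 0.3996 -0.0304  0.1209] yaw [[0.0931, 0.0002, 0.9957], [-0.9957, 0.0001, 0.0931], [-0.0001, -1.0, 0.0002]] F [-0.32 -0.36 -1.48] M [-0.026  0.032 -0.052] g 0.10396248026284567
```

View pics/wrist5.png

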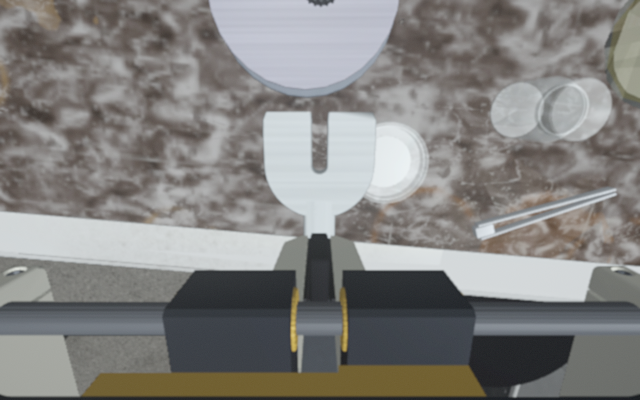

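The washer is held level. Its slot (319,140) is nearly in line with the nut, which is just visible at (320,0). I'll move forward at height to see the rod top and check the alignment.

{"name": "apply_moves", "arguments": {"steps": [{"wx": 0,"wy": 0,"wz": 0,"dx": 0,"dy": 0,"dz": 0.5,"grip": 0},{"wx": 0,"wy": 0,"wz": 0,"dx": 0,"dy": 0,"dz": 1,"grip": 0},{"wx": 0,"wy": 0,"wz": 0,"dx": 0,"dy": 0,"dz": 1,"grip": 0},{"wx": 0,"wy": 0,"wz": 0,"dx": 0,"dy": 0,"dz": 1,"grip": 0},{"wx": 0,"wy": 0,"wz": 0,"dx": 0,"dy": 0,"dz": 0.5,"grip": 0},{"wx": 0,"wy": 0,"wz": 0,"dx": 0,"dy": 0,"dz": 0,"grip": 0},{"wx": 0,"wy": 0,"wz": 0,"dx": 0,"dy": 0,"dz": 0,"grip": 0},{"wx": 0,"wy": 0,"wz": 0,"dx": 0,"dy": 0,"dz": 0,"grip": 0}]}}

```text
t: 6.45
eef_pos: [0.439, -0.0262, 0.1204]
eef_rot: [-0.523, 0.523, -0.476, 0.475]
ft_force: [0.2, 0.3, -1.4]
gripper_width: 0.103
```

```bash
python3 snap.py 6 wrist; python3 -c "
from h import *
p=load('wrist6.npz')['p'][:200,220:420,::-1];cv2.imwrite('pics/c6.png',cv2.resize(p,None,fx=3,fy=3,interpolation=cv2.INTER_CUBIC))"
```

```text
wrist t 6.45 [ 0.439  -0.0262  0.1204] yaw [[0.0952, -0.0008, 0.9955], [-0.9955, 0.0001, 0.0952], [-0.0002, -1.0, -0.0007]] F [ 0.21  0.26 -1.42] M [0.025 0.013 0.013] g 0.10312161810275036
```

View pics/c6.png

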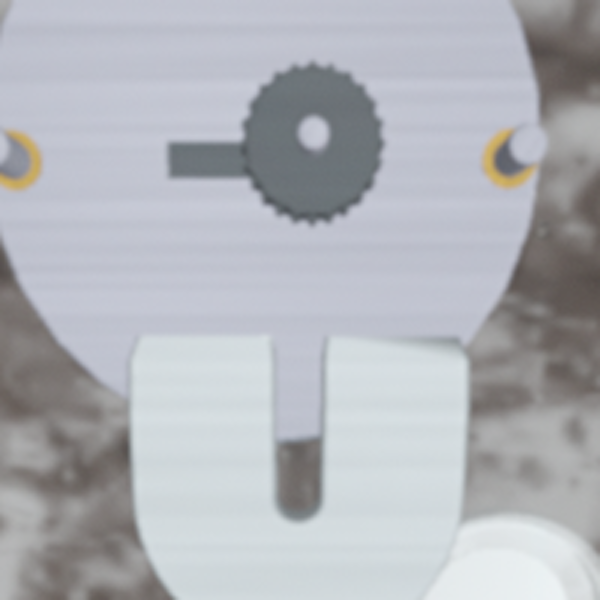

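```bash
python3 - <<'E'
from h import *
t=load('wrist6.npz');e=t['eef'];M=rot(t['eq'].tolist() if 0 else t['eq']).as_matrix()
q=lambda a,b,z:(ray(t,220+(a+.5)/3-.5,(b+.5)/3-.5,z))
zu=e[2]-.0307
f=lambda P:(M.T@(P-e)*1000).round(2)
print('tool frame mm (x=right,z=fwd)')
for n,P in dict(rod=q(314,133,.07),nut=q(314,143,.058),pr=q(527,143,.058),pl=q(-3,147,.058),mouth=q(300,340,zu+.009),mouth2=q(298.5,420,zu+.01),bot=q(299,521,zu+.01)).items(): print(n,f(P),P.round(4))
E
```

```text
tool frame mm (x=right,z=fwd)
rod [  2.76  50.36 113.85] [ 0.5525 -0.018   0.07  ]
nut [  2.95  62.36 114.2 ] [ 0.5529 -0.0182  0.058 ]
pr [ 46.37  62.35 114.2 ] [ 0.557  -0.0614  0.058 ]
pl [-61.76  62.37 113.46] [0.546  0.0461 0.058 ]
mouth [5.000e-02 2.164e+01 7.583e+01] [ 0.5144 -0.019   0.0987]
mouth2 [-0.2  20.65 62.22] [ 0.5009 -0.02    0.0997]
bot [-0.1  20.67 44.1 ] [ 0.4828 -0.0218  0.0997]
```

{"name": "apply_moves", "arguments": {"steps": [{"wx": 0,"wy": 0,"wz": 0,"dx": 0.28,"dy": 0,"dz": -1,"grip": 0},{"wx": 0,"wy": 0,"wz": 0,"dx": 0,"dy": 0,"dz": -1.5,"grip": 0},{"wx": 0,"wy": 0,"wz": 0,"dx": 0,"dy": 1,"dz": -0.5,"grip": 0},{"wx": 0,"wy": 0,"wz": 0,"dx": 0,"dy": 1.5,"dz": 0,"grip": 0},{"wx": 0,"wy": 0,"wz": 0,"dx": 0,"dy": 1.5,"dz": 0,"grip": 0},{"wx": 0,"wy": 0,"wz": 0,"dx": 0,"dy": 1,"dz": 0,"grip": 0},{"wx": 0,"wy": 0,"wz": 0,"dx": 0,"dy": 0.2,"dz": 0,"grip": 0},{"wx": 0,"wy": 0,"wz": 0,"dx": 0,"dy": 0,"dz": 0,"grip": 0}]}}

```text
t: 7.17
eef_pos: [0.4089, -0.032, 0.0684]
eef_rot: [-0.523, 0.523, -0.476, 0.475]
ft_force: [-0.1, 0.9, -0.8]
gripper_width: 0.101
```

```bash
python3 snap.py 7 wrist scene; python3 -c "
from h import *
p=load('scene7.npz')['p'][150:250,260:430,::-1];cv2.imwrite('pics/c7.png',cv2.resize(p,None,fx=4,fy=4,interpolation=cv2.INTER_CUBIC))"
```

```text
wrist t 7.1667 [ 0.4089 -0.032   0.0684] yaw [[0.0949, -0.0014, 0.9955], [-0.9955, 0.0002, 0.0949], [-0.0004, -1.0, -0.0014]] F [-0.07  0.89 -0.79] M [ 0.021 -0.001 -0.   ] g 0.10136149655045336
scene t 7.2167 [ 0.4094 -0.032   0.0689] yaw [[0.0949, -0.0003, 0.9955], [-0.9955, 0.0001, 0.0949], [-0.0001, -1.0, -0.0003]] F [ 0.91  0.03 -0.8 ] M [-0.026  0.031  0.037] g 0.10066726454105429
```

View pics/c7.png

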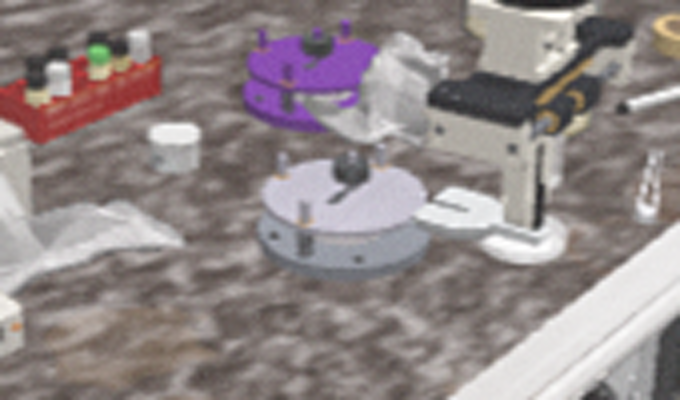

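View pics/wrist7.png

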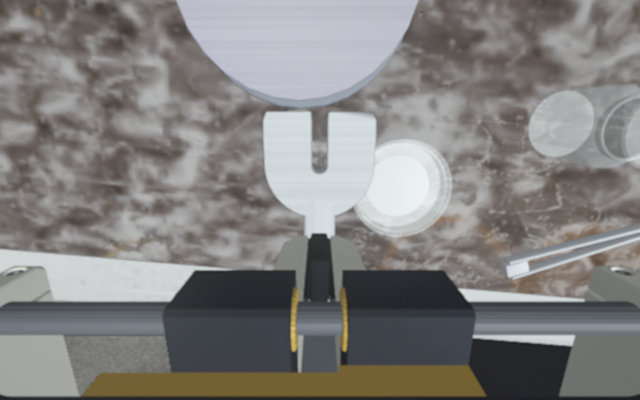

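{"name": "apply_moves", "arguments": {"steps": [{"wx": 0,"wy": 0,"wz": 0,"dx": 0,"dy": 0.05,"dz": 0.4,"grip": 0},{"wx": 0,"wy": 0,"wz": 0,"dx": 0,"dy": 0,"dz": 0.4,"grip": 0},{"wx": 0,"wy": 0,"wz": 0,"dx": 0,"dy": 0,"dz": 0.4,"grip": 0},{"wx": 0,"wy": 0,"wz": 0,"dx": 0,"dy": 0,"dz": 0.3,"grip": 0},{"wx": 0,"wy": 0,"wz": 0,"dx": 0,"dy": 0,"dz": 0.3,"grip": 0},{"wx": 0,"wy": 0,"wz": 0,"dx": 0,"dy": 0,"dz": 0.3,"grip": 0},{"wx": 0,"wy": 0,"wz": 0,"dx": 0,"dy": 0,"dz": 0.3,"grip": 0},{"wx": 0,"wy": 0,"wz": 0,"dx": 0,"dy": 0,"dz": 0.3,"grip": 0}]}}

```text
t: 7.93
eef_pos: [0.4371, -0.0293, 0.0683]
eef_rot: [0.523, -0.523, 0.475, -0.476]
ft_force: [-3.0, -0.7, 5.0]
gripper_width: 0.105
```

{"name": "apply_moves", "arguments": {"steps": [{"wx": 0,"wy": 0,"wz": 0,"dx": 0,"dy": 0,"dz": 0.3,"grip": 0},{"wx": 0,"wy": 0,"wz": 0,"dx": 0,"dy": 0,"dz": 0.3,"grip": 0},{"wx": 0,"wy": 0,"wz": 0,"dx": 0,"dy": 0,"dz": 0.3,"grip": 0},{"wx": 0,"wy": 0,"wz": 0,"dx": 0,"dy": 0,"dz": 0.3,"grip": 0},{"wx": 0,"wy": 0,"wz": 0,"dx": 0,"dy": 0,"dz": 0.3,"grip": 0},{"wx": 0,"wy": 0,"wz": 0,"dx": 0,"dy": 0,"dz": 0,"grip": 0},{"wx": 0,"wy": 0,"wz": 0,"dx": 0,"dy": 0,"dz": 0,"grip": 0},{"wx": 0,"wy": 0,"wz": 0,"dx": 0,"dy": 0,"dz": 0,"grip": 0}]}}

```text
t: 8.6
eef_pos: [0.4523, -0.0279, 0.0684]
eef_rot: [0.524, -0.523, 0.475, -0.476]
ft_force: [2.5, 1.5, 3.5]
gripper_width: 0.105
```

```bash
python3 snap.py 8 wrist; python3 -c "
from h import *
p=load('wrist8.npz')['p'][:200,220:420,::-1];cv2.imwrite('pics/c8.png',cv2.resize(p,None,fx=3,fy=3,interpolation=cv2.INTER_CUBIC))"
```

```text
wrist t 8.6 [ 0.4523 -0.0279  0.0684] yaw [[0.095, 0.0019, 0.9955], [-0.9955, -0.0001, 0.095], [0.0003, -1.0, 0.0019]] F [2.46 1.51 3.47] M [ 0.285 -0.533  0.047] g 0.10548010219004597
```

View pics/c8.png

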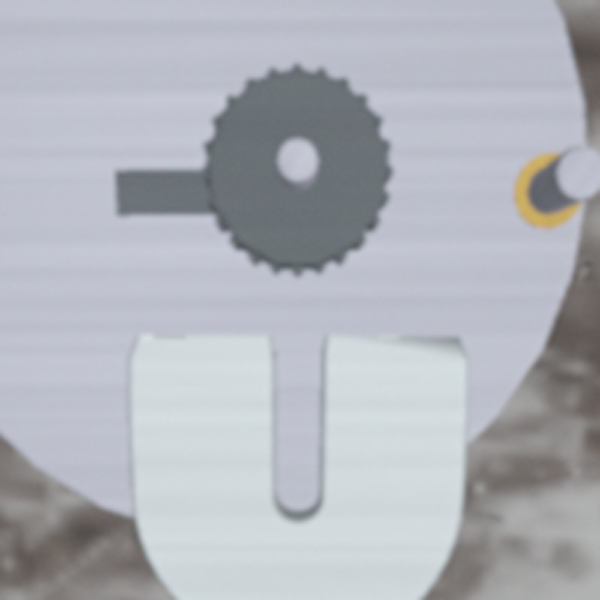

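{"name": "apply_moves", "arguments": {"steps": [{"wx": 0,"wy": 0,"wz": 0,"dx": 0,"dy": 0,"dz": 0.3,"grip": 0},{"wx": 0,"wy": 0,"wz": 0,"dx": 0,"dy": 0,"dz": 0.3,"grip": 0},{"wx": 0,"wy": 0,"wz": 0,"dx": 0,"dy": 0,"dz": 0.3,"grip": 0},{"wx": 0,"wy": 0,"wz": 0,"dx": 0,"dy": 0,"dz": 0.3,"grip": 0},{"wx": 0,"wy": 0,"wz": 0,"dx": 0,"dy": 0,"dz": 0.3,"grip": 0},{"wx": 0,"wy": 0,"wz": 0,"dx": 0,"dy": 0,"dz": 0.2,"grip": 0},{"wx": 0,"wy": 0,"wz": 0,"dx": 0,"dy": 0,"dz": 0,"grip": 0},{"wx": 0,"wy": 0,"wz": 0,"dx": 0,"dy": 0,"dz": 0,"grip": 0}]}}

```text
t: 9.32
eef_pos: [0.469, -0.0263, 0.0682]
eef_rot: [0.523, -0.523, 0.475, -0.476]
ft_force: [-0.3, 1.7, 5.1]
gripper_width: 0.103
```

```bash
python3 snap.py 9 wrist; python3 -c "
from h import *
p=load('wrist9.npz')['p'][:200,220:420,::-1];cv2.imwrite('pics/c9.png',cv2.resize(p,None,fx=3,fy=3,interpolation=cv2.INTER_CUBIC))"
```

```text
wrist t 9.3167 [ 0.469  -0.0263  0.0682] yaw [[0.0951, 0.001, 0.9955], [-0.9955, -0.0, 0.0951], [0.0001, -1.0, 0.001]] F [-0.29  1.73  5.12] M [ 0.137 -0.115  0.012] g 0.10331509120069657
```

View pics/c9.png

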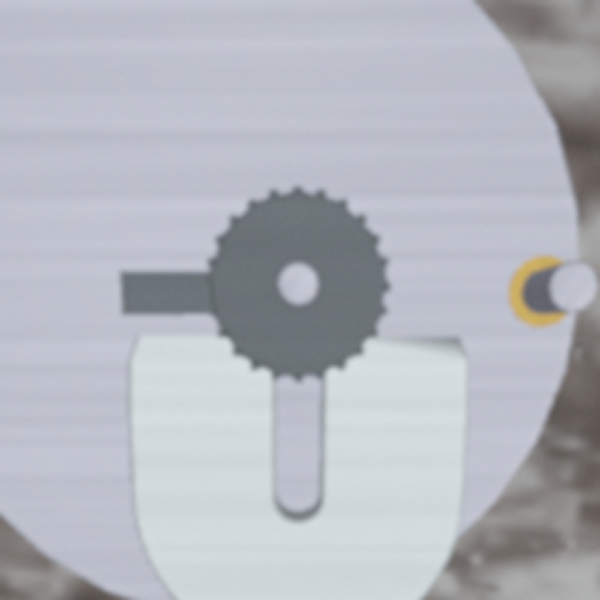

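The noses have passed under the nut, and the rod (298,284 in the crop) is centred on the slot (298). I'll go gently past the point where a prong could meet the rod.

{"name": "apply_moves", "arguments": {"steps": [{"wx": 0,"wy": 0,"wz": 0,"dx": 0,"dy": 0,"dz": 0.15,"grip": 0},{"wx": 0,"wy": 0,"wz": 0,"dx": 0,"dy": 0,"dz": 0.15,"grip": 0},{"wx": 0,"wy": 0,"wz": 0,"dx": 0,"dy": 0,"dz": 0.15,"grip": 0},{"wx": 0,"wy": 0,"wz": 0,"dx": 0,"dy": 0,"dz": 0.1,"grip": 0},{"wx": 0,"wy": 0,"wz": 0,"dx": 0,"dy": 0,"dz": 0.1,"grip": 0},{"wx": 0,"wy": 0,"wz": 0,"dx": 0,"dy": 0,"dz": 0.1,"grip": 0},{"wx": 0,"wy": 0,"wz": 0,"dx": 0,"dy": 0,"dz": 0,"grip": 0},{"wx": 0,"wy": 0,"wz": 0,"dx": 0,"dy": 0,"dz": 0,"grip": 0}]}}

```text
t: 10.03
eef_pos: [0.4762, -0.0256, 0.0682]
eef_rot: [0.523, -0.523, 0.476, -0.476]
ft_force: [-1.9, -1.1, 4.6]
gripper_width: 0.107
```

{"name": "apply_moves", "arguments": {"steps": [{"wx": 0,"wy": 0,"wz": 0,"dx": 0,"dy": 0,"dz": 0.1,"grip": 0},{"wx": 0,"wy": 0,"wz": 0,"dx": 0,"dy": 0,"dz": 0.1,"grip": 0},{"wx": 0,"wy": 0,"wz": 0,"dx": 0,"dy": 0,"dz": 0.1,"grip": 0},{"wx": 0,"wy": 0,"wz": 0,"dx": 0,"dy": 0,"dz": 0.1,"grip": 0},{"wx": 0,"wy": 0,"wz": 0,"dx": 0,"dy": 0,"dz": 0.1,"grip": 0},{"wx": 0,"wy": 0,"wz": 0,"dx": 0,"dy": 0,"dz": 0.1,"grip": 0},{"wx": 0,"wy": 0,"wz": 0,"dx": 0,"dy": 0,"dz": 0,"grip": 0},{"wx": 0,"wy": 0,"wz": 0,"dx": 0,"dy": 0,"dz": 0,"grip": 0}]}}

```text
t: 10.7
eef_pos: [0.4822, -0.025, 0.0682]
eef_rot: [0.523, -0.523, 0.476, -0.476]
ft_force: [-2.1, 0.8, 4.2]
gripper_width: 0.105
```

```bash
python3 snap.py 10 wrist; python3 -c "
from h import *
p=load('wrist10.npz')['p'][:200,220:420,::-1];cv2.imwrite('pics/c10.png',cv2.resize(p,None,fx=3,fy=3,interpolation=cv2.INTER_CUBIC))"
```

```text
wrist t 10.7 [ 0.4822 -0.025   0.0682] yaw [[0.0951, 0.0005, 0.9955], [-0.9955, -0.0, 0.0951], [0.0, -1.0, 0.0004]] F [-2.11  0.79  4.19] M [ 0.027  0.237 -0.047] g 0.10483562994498097
```

View pics/c10.png

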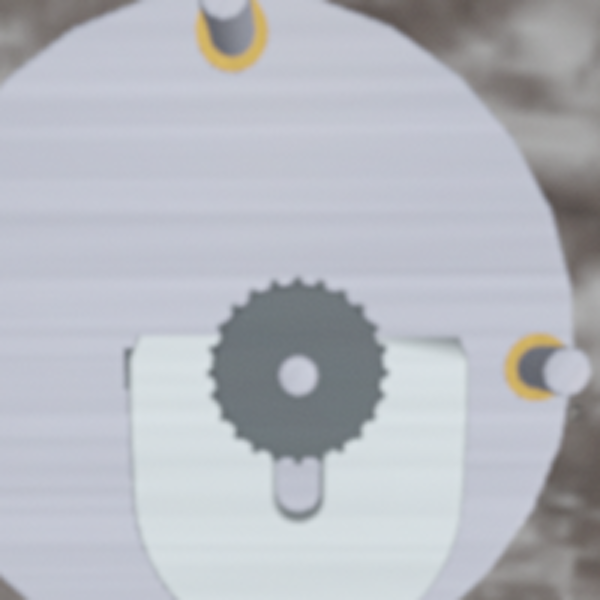

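The rod is inside the slot: it's past the mouth line and centred, and the washer hasn't slipped in the grip. About 22 mm to go.

{"name": "apply_moves", "arguments": {"steps": [{"wx": 0,"wy": 0,"wz": 0,"dx": 0,"dy": 0,"dz": 0.2,"grip": 0},{"wx": 0,"wy": 0,"wz": 0,"dx": 0,"dy": 0,"dz": 0.25,"grip": 0},{"wx": 0,"wy": 0,"wz": 0,"dx": 0,"dy": 0,"dz": 0.25,"grip": 0},{"wx": 0,"wy": 0,"wz": 0,"dx": 0,"dy": 0,"dz": 0.25,"grip": 0},{"wx": 0,"wy": 0,"wz": 0,"dx": 0,"dy": 0,"dz": 0.25,"grip": 0},{"wx": 0,"wy": 0,"wz": 0,"dx": 0,"dy": 0,"dz": 0.25,"grip": 0},{"wx": 0,"wy": 0,"wz": 0,"dx": 0,"dy": 0,"dz": 0.2,"grip": 0},{"wx": 0,"wy": 0,"wz": 0,"dx": 0,"dy": 0,"dz": 0,"grip": 0}]}}

```text
t: 11.42
eef_pos: [0.4989, -0.0234, 0.0682]
eef_rot: [0.523, -0.523, 0.475, -0.476]
ft_force: [-0.8, 1.3, 4.7]
gripper_width: 0.107
```

{"name": "apply_moves", "arguments": {"steps": [{"wx": 0,"wy": 0,"wz": 0,"dx": 0,"dy": 0,"dz": 0.1,"grip": 0},{"wx": 0,"wy": 0,"wz": 0,"dx": 0,"dy": 0,"dz": 0.1,"grip": 0},{"wx": 0,"wy": 0,"wz": 0,"dx": 0,"dy": 0,"dz": 0,"grip": 0},{"wx": 0,"wy": 0,"wz": 0,"dx": 0,"dy": 0,"dz": 0,"grip": 0},{"wx": 0,"wy": 0,"wz": 0,"dx": 0,"dy": 0,"dz": 0,"grip": 0},{"wx": 0,"wy": 0,"wz": 0,"dx": 0,"dy": 0,"dz": 0,"grip": 0},{"wx": 0,"wy": 0,"wz": 0,"dx": 0,"dy": 0,"dz": 0,"grip": 0},{"wx": 0,"wy": 0,"wz": 0,"dx": 0,"dy": 0,"dz": 0,"grip": 0}]}}

```text
t: 12.08
eef_pos: [0.5005, -0.0232, 0.0682]
eef_rot: [0.523, -0.523, 0.476, -0.476]
ft_force: [-1.6, 0.1, 4.0]
gripper_width: 0.105
```

```bash
python3 snap.py 11 wrist; python3 -c "
from h import *
p=load('wrist11.npz')['p'][:200,220:420,::-1];cv2.imwrite('pics/c11.png',cv2.resize(p,None,fx=3,fy=3,interpolation=cv2.INTER_CUBIC))"
```

```text
wrist t 12.0833 [ 0.5005 -0.0232  0.0682] yaw [[0.0951, 0.0003, 0.9955], [-0.9955, 0.0, 0.0951], [0.0, -1.0, 0.0003]] F [-1.59  0.08  4.03] M [ 0.117  0.249 -0.031] g 0.1050938812826583
```

View pics/c11.png

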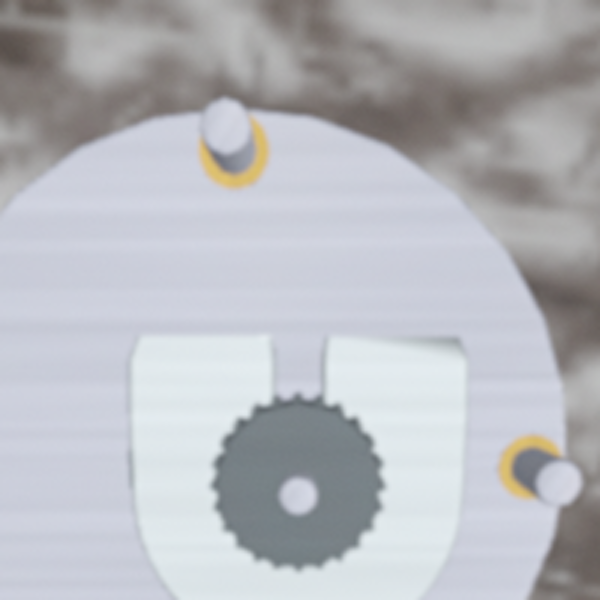

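{"name": "apply_moves", "arguments": {"steps": [{"wx": 0,"wy": 0,"wz": 0,"dx": 0,"dy": 0,"dz": 0.1,"grip": 0},{"wx": 0,"wy": 0,"wz": 0,"dx": 0,"dy": 0,"dz": 0.1,"grip": 0},{"wx": 0,"wy": 0,"wz": 0,"dx": 0,"dy": 0,"dz": 0.05,"grip": 0},{"wx": 0,"wy": 0,"wz": 0,"dx": 0,"dy": 0,"dz": 0.05,"grip": 0},{"wx": 0,"wy": 0,"wz": 0,"dx": 0,"dy": 0,"dz": 0,"grip": 0},{"wx": 0,"wy": 0,"wz": 0,"dx": 0,"dy": 0,"dz": 0,"grip": 0},{"wx": 0,"wy": 0,"wz": 0,"dx": 0,"dy": 0,"dz": 0,"grip": 0},{"wx": 0,"wy": 0,"wz": 0,"dx": 0,"dy": 0,"dz": 0,"grip": 0}]}}

```text
t: 12.8
eef_pos: [0.5034, -0.0229, 0.0681]
eef_rot: [0.523, -0.523, 0.476, -0.476]
ft_force: [-1.4, 0.1, 4.3]
gripper_width: 0.102
```

{"name": "apply_moves", "arguments": {"steps": [{"wx": 0,"wy": 0,"wz": 0,"dx": 0,"dy": 0,"dz": 0.05,"grip": 0},{"wx": 0,"wy": 0,"wz": 0,"dx": 0,"dy": 0,"dz": 0,"grip": 0},{"wx": 0,"wy": 0,"wz": 0,"dx": 0,"dy": 0,"dz": 0.05,"grip": 0},{"wx": 0,"wy": 0,"wz": 0,"dx": 0,"dy": 0,"dz": 0,"grip": 0},{"wx": 0,"wy": 0,"wz": 0,"dx": 0,"dy": 0,"dz": 0,"grip": 0},{"wx": 0,"wy": 0,"wz": 0,"dx": 0,"dy": 0,"dz": 0,"grip": 0},{"wx": 0,"wy": 0,"wz": 0,"dx": 0,"dy": 0,"dz": 0,"grip": 0},{"wx": 0,"wy": 0,"wz": 0,"dx": 0,"dy": 0,"dz": 0,"grip": 0}]}}

```text
t: 13.47
eef_pos: [0.5044, -0.0229, 0.0682]
eef_rot: [0.523, -0.523, 0.476, -0.476]
ft_force: [-2.9, 0.2, 4.8]
gripper_width: 0.106
```

{"name": "apply_moves", "arguments": {"steps": [{"wx": 0,"wy": 0,"wz": 0,"dx": 0,"dy": 0,"dz": 0.04,"grip": 0},{"wx": 0,"wy": 0,"wz": 0,"dx": 0,"dy": 0,"dz": 0,"grip": 0},{"wx": 0,"wy": 0,"wz": 0,"dx": 0,"dy": 0,"dz": 0.04,"grip": 0},{"wx": 0,"wy": 0,"wz": 0,"dx": 0,"dy": 0,"dz": 0,"grip": 0},{"wx": 0,"wy": 0,"wz": 0,"dx": 0,"dy": 0,"dz": 0,"grip": 0},{"wx": 0,"wy": 0,"wz": 0,"dx": 0,"dy": 0,"dz": 0,"grip": 0},{"wx": 0,"wy": 0,"wz": 0,"dx": 0,"dy": 0,"dz": 0,"grip": 0},{"wx": 0,"wy": 0,"wz": 0,"dx": 0,"dy": 0,"dz": 0,"grip": 0}]}}

```text
t: 14.13
eef_pos: [0.5052, -0.0228, 0.0682]
eef_rot: [0.523, -0.523, 0.476, -0.476]
ft_force: [-3.3, -0.4, 4.6]
gripper_width: 0.109
```

```bash
python3 snap.py 12 wrist
```

```text
wrist t 14.1333 [ 0.5052 -0.0228  0.0682] yaw [[0.0951, 0.0001, 0.9955], [-0.9955, 0.0, 0.0951], [-0.0, -1.0, 0.0001]] F [-3.31 -0.41  4.58] M [-0.047  0.396  0.029] g 0.1093669261169488
```

{"name": "apply_moves", "arguments": {"steps": [{"wx": 0,"wy": 0,"wz": 0,"dx": 0,"dy": 0,"dz": 0.05,"grip": 0},{"wx": 0,"wy": 0,"wz": 0,"dx": 0,"dy": 0,"dz": 0,"grip": 0},{"wx": 0,"wy": 0,"wz": 0,"dx": 0,"dy": 0,"dz": 0,"grip": 0},{"wx": 0,"wy": 0,"wz": 0,"dx": 0,"dy": 0,"dz": 0,"grip": 0},{"wx": 0,"wy": 0,"wz": 0,"dx": 0,"dy": 0,"dz": 0,"grip": 0},{"wx": 0,"wy": 0,"wz": 0,"dx": 0,"dy": 0,"dz": 0,"grip": 0},{"wx": 0,"wy": 0,"wz": 0,"dx": 0,"dy": 0,"dz": 0,"grip": 0},{"wx": 0,"wy": 0,"wz": 0,"dx": 0,"dy": 0,"dz": 0,"grip": 0}]}}

```text
t: 14.85
eef_pos: [0.5057, -0.0227, 0.0682]
eef_rot: [0.523, -0.523, 0.476, -0.476]
ft_force: [-2.8, -0.2, 5.6]
gripper_width: 0.108
```

{"name": "apply_moves", "arguments": {"steps": [{"wx": 0,"wy": 0,"wz": 0,"dx": 0,"dy": 0,"dz": 0.05,"grip": 0},{"wx": 0,"wy": 0,"wz": 0,"dx": 0,"dy": 0,"dz": 0,"grip": 0},{"wx": 0,"wy": 0,"wz": 0,"dx": 0,"dy": 0,"dz": 0,"grip": 0},{"wx": 0,"wy": 0,"wz": 0,"dx": 0,"dy": 0,"dz": 0,"grip": 0},{"wx": 0,"wy": 0,"wz": 0,"dx": 0,"dy": 0,"dz": 0,"grip": 0},{"wx": 0,"wy": 0,"wz": 0,"dx": 0,"dy": 0,"dz": 0,"grip": 0},{"wx": 0,"wy": 0,"wz": 0,"dx": 0,"dy": 0,"dz": 0,"grip": 0},{"wx": 0,"wy": 0,"wz": 0,"dx": 0,"dy": 0,"dz": 0,"grip": 0}]}}

```text
t: 15.52
eef_pos: [0.5058, -0.0227, 0.0681]
eef_rot: [-0.523, 0.523, -0.476, 0.475]
ft_force: [-4.6, -1.6, 5.4]
gripper_width: 0.1
```

{"name": "apply_moves", "arguments": {"steps": [{"wx": 0,"wy": 0,"wz": 0,"dx": 0,"dy": 0,"dz": 0.03,"grip": 0},{"wx": 0,"wy": 0,"wz": 0,"dx": 0,"dy": 0,"dz": 0,"grip": 0},{"wx": 0,"wy": 0,"wz": 0,"dx": 0,"dy": 0,"dz": 0,"grip": 0},{"wx": 0,"wy": 0,"wz": 0,"dx": 0,"dy": 0,"dz": 0,"grip": 0},{"wx": 0,"wy": 0,"wz": 0,"dx": 0,"dy": 0,"dz": 0,"grip": 0},{"wx": 0,"wy": 0,"wz": 0,"dx": 0,"dy": 0,"dz": 0,"grip": 0},{"wx": 0,"wy": 0,"wz": 0,"dx": 0,"dy": 0,"dz": 0,"grip": 0},{"wx": 0,"wy": 0,"wz": 0,"dx": 0,"dy": 0,"dz": 0,"grip": 0}]}}

```text
t: 16.18
eef_pos: [0.5058, -0.0227, 0.068]
eef_rot: [-0.523, 0.524, -0.476, 0.475]
ft_force: [-6.6, -0.9, 6.0]
gripper_width: 0.104
```

```bash
python3 snap.py 13 wrist; python3 -c "
from h import *
p=load('wrist13.npz')['p'][20:220,220:420,::-1];cv2.imwrite('pics/c13.png',cv2.resize(p,None,fx=3,fy=3,interpolation=cv2.INTER_CUBIC))"
```

```text
wrist t 16.1833 [ 0.5058 -0.0227  0.068 ] yaw [[0.0953, -0.0015, 0.9954], [-0.9954, 0.0, 0.0953], [-0.0002, -1.0, -0.0015]] F [-6.61 -0.86  5.99] M [-0.151  0.824  0.051] g 0.10395673271110625
```

View pics/c13.png

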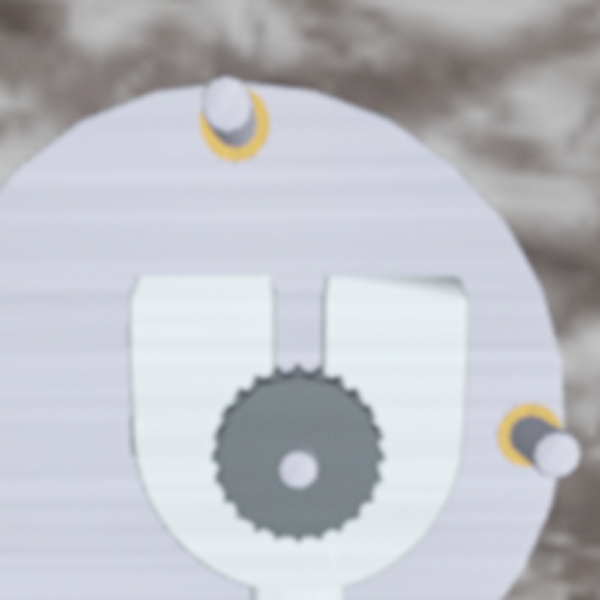

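At the bottom of the slot the advance stopped, the force rose to −6.6 N, and the measured travel matched the geometry. I'll unload slightly and release.

{"name": "apply_moves", "arguments": {"steps": [{"wx": 0,"wy": 0,"wz": 0,"dx": 0,"dy": -0.02,"dz": -0.06,"grip": 0},{"wx": 0,"wy": 0,"wz": 0,"dx": 0,"dy": 0,"dz": 0,"grip": 0},{"wx": 0,"wy": 0,"wz": 0,"dx": 0,"dy": 0,"dz": 0,"grip": 0},{"wx": 0,"wy": 0,"wz": 0,"dx": 0,"dy": 0,"dz": 0,"grip": 1.2},{"wx": 0,"wy": 0,"wz": 0,"dx": 0,"dy": 0,"dz": 0,"grip": 1.6},{"wx": 0,"wy": 0,"wz": 0,"dx": 0,"dy": 0,"dz": 0,"grip": 2.2},{"wx": 0,"wy": 0,"wz": 0,"dx": 0,"dy": 0,"dz": 0,"grip": 3},{"wx": 0,"wy": 0,"wz": 0,"dx": 0,"dy": 0,"dz": 0,"grip": 3}]}}

```text
t: 16.9
eef_pos: [0.5059, -0.0227, 0.0683]
eef_rot: [0.523, -0.523, 0.476, -0.476]
ft_force: [-0.2, -0.3, 0.1]
gripper_width: 0.309
```

```bash
python3 snap.py 14 wrist; python3 -c "
from h import *
p=load('wrist14.npz')['p'][20:220,220:420,::-1];cv2.imwrite('pics/c14.png',cv2.resize(p,None,fx=3,fy=3,interpolation=cv2.INTER_CUBIC))"
```

```text
wrist t 16.9 [ 0.5059 -0.0227  0.0683] yaw [[0.0952, 0.0001, 0.9955], [-0.9955, 0.0, 0.0952], [0.0, -1.0, 0.0001]] F [-0.16 -0.33  0.08] M [-0.005 -0.063  0.012] g 0.3089783626307096
```

View pics/wrist14.png

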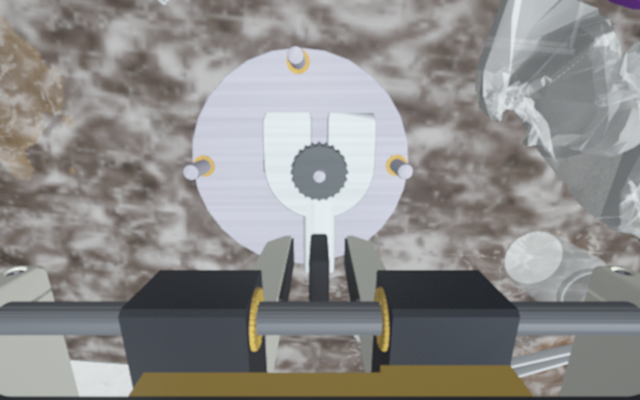

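The fingers are open and the tab at (319,265) stands free between them. The washer hasn't moved (noses at row 113, nut at (319,171)). I'll rise straight up and look again.

{"name": "apply_moves", "arguments": {"steps": [{"wx": 0,"wy": 0,"wz": 0,"dx": 0,"dy": -0.5,"dz": 0,"grip": 3},{"wx": 0,"wy": 0,"wz": 0,"dx": 0,"dy": -1,"dz": 0,"grip": 3},{"wx": 0,"wy": 0,"wz": 0,"dx": 0,"dy": -1.5,"dz": 0,"grip": 3},{"wx": 0,"wy": 0,"wz": 0,"dx": 0,"dy": -2,"dz": 0,"grip": 3},{"wx": 0,"wy": 0,"wz": 0,"dx": 0,"dy": -2.5,"dz": 0,"grip": 3},{"wx": 0,"wy": 0,"wz": 0,"dx": 0,"dy": -2.5,"dz": -1,"grip": 3},{"wx": 0,"wy": 0,"wz": 0,"dx": 0,"dy": -1,"dz": -1,"grip": 3},{"wx": 0,"wy": 0,"wz": 0,"dx": 0,"dy": 0,"dz": 0,"grip": 3}]}}

```text
t: 17.62
eef_pos: [0.486, -0.0248, 0.1813]
eef_rot: [0.524, -0.522, 0.474, -0.477]
ft_force: [0.2, 0.3, 0.7]
gripper_width: 0.322
```

```bash
python3 snap.py 15 wrist scene top; python3 -c "
from h import *
r=lambda p,f:cv2.resize(p[:,:,::-1],None,fx=f,fy=f,interpolation=cv2.INTER_CUBIC)
a=r(load('wrist15.npz')['p'][0:200,240:400],3)
b=r(load('scene15.npz')['p'][170:240,300:430],4)
cv2.imwrite('pics/c15.png',a);cv2.imwrite('pics/c16.png',b)"
```

```text
wrist t 17.6167 [ 0.486  -0.0248  0.1813] yaw [[0.0952, 0.004, 0.9955], [-0.9955, -0.0006, 0.0952], [0.001, -1.0, 0.004]] F [0.16 0.3  0.7 ] M [-0.004 -0.03   0.023] g 0.3219349560755467
scene t 17.6667 [ 0.4861 -0.0247  0.1799] yaw [[0.095, 0.0027, 0.9955], [-0.9955, -0.0004, 0.095], [0.0006, -1.0, 0.0027]] F [-0.22  0.24  0.08] M [ 0.021 -0.058 -0.029] g 0.32885977896138896
top t 17.7167 [ 0.4861 -0.0246  0.1788] yaw [[0.095, 0.0013, 0.9955], [-0.9955, -0.0001, 0.095], [0.0003, -1.0, 0.0012]] F [-0.13  0.72 -0.97] M [-0.03   0.037  0.022] g 0.3286168968564263
```

View pics/c15.png

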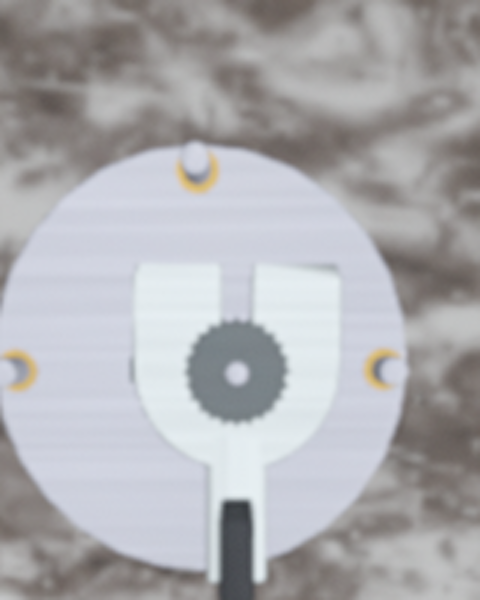

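View pics/c16.png

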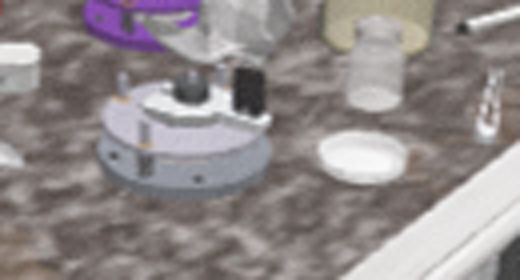

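View pics/top15.png

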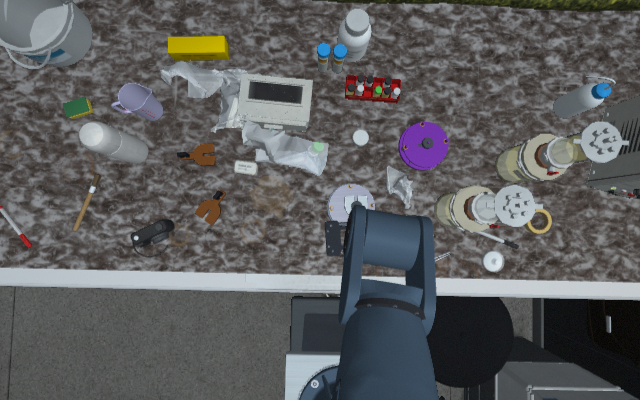

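```bash
python3 - <<'E'
from h import *
t=load('wrist15.npz');q=lambda a,b,z:ray(t,240+(a+.5)/3-.5,(b+.5)/3-.5,z)
m=q(237,263,.047);r=q(237,374,.07);ta=q(237,582,.048)
print('mouth-rod',np.linalg.norm((m-r)[:2])*1000,'(28 ideal)  rod-tail',np.linalg.norm((ta-r)[:2])*1000,'(65 ideal)')
d0=load('scene0.npz')['p'].astype(int);d1=load('scene15.npz')['p'].astype(int)
for n,s in dict(petri=np.s_[200:220,378:405],pot=np.s_[172:202,384:404],tin=np.s_[178:196,295:312]).items(): print(n,np.abs(d0[s]-d1[s]).mean().round(2))
E
```

```text
mouth-rod 29.647285552177564 (28 ideal)  rod-tail 63.1805926305268 (65 ideal)
petri 2.38
pot 2.65
tin 2.51
```

```bash
python3 -c "
from bench import robot
print(robot.read_state()['t']);print(robot.hand_in())"
```

```text
17.7667
the job is handed in; nothing more can be done
None
```

I gripped the C-washer by its tab, lined it up with the rod (seen about 11–12 mm off the clamp's middle) and slid it in from the front under the nut. I stopped when the rod met the bottom of the slot, let go and lifted clear, and the job was handed in at 17.8 s.

**Force:** the end-of-call readings peaked at about 9 N against the clamp (6.6 N forward, 6 N up), under the 25 N limit. Forces were only read at the end of each call and in snapshots, so brief peaks in between were not seen.

**Seating:** the washer lies flat between plate and nut with the handle to the front. The last wrist view puts the bore 1.7 mm past the rod, measured from the noses, and 1.8 mm measured from the tail. The slot's clearance allows only about 1.25 mm, so I put the rest down to camera error; both readings are within the 2 mm allowed.

**Bystanders:** the petri dish and both small pots look unmoved in the scene pictures from before and after.

No check failed.

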